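# Cap the tubes, then show the witness disc to the bench camera

### The arm

A 6-joint arm with a two-finger parallel gripper is mounted at the origin on the work surface. World frame = base frame: x ahead of the robot, y to its left, z up, the work surface at z = 0. Lengths are in m, angles in rad, forces in N, time in s.
With the tool pointing down it reaches from about 0.375 to 0.9 m from the base axis. Payload 3.1 kg.
Tool frame: the origin (TCP) lies on the centre line of the jaws, within the pads' length; the fingertips stand 17 mm ahead of it and the grasp point (between the pads) lies 2 mm behind it; y points along the fingers, z is the direction in which the jaws open and shut, and the axes are right-handed (so a half turn about y gives the same grasp; the last joint's range is limited). The gripper opens to 85 mm and grips with 20 to 120 N. Pads are 22 mm wide; open, the fingers measure 114 mm over their backs; the gripper's body (76 mm by 85 mm) begins 54 mm behind the grasp point. The pads swing forward as they close: fully open they stand 13 mm farther back than shut.
Start: joints at [-1.44, 0.527, 1.433, -0, 1.181, -0.178], TCP at [0.191, -0.595, 0.248] pointing down, gripper open.
Joint ranges: [-3.08, 3.08], [-0.75, 2.2], [0.22, 2.44], [-1.43, 4.57], [0, 2.65], [-2.85, 2.85]. Speed limits (rad/s): [2.79, 2.79, 3.14, 3.14, 3.14, 3.14].

### API

Orientations are given as a unit quaternion [x, y, z, w].
In Python, from station import manip gives the robot as it stands.
- The arm moves only by the shell command python3 -m handwheel 'ROWS' [FORCE]. ROWS is JSON, one flat list of numbers, 7 for each row, row after row: the shift along the tool's x, y, z in cm, then the turn, a rotation vector about the tool's x, y, z in rad, then the finger opening in cm, from 0 to 8.54. A call has 1 to 10 rows; each row is the pose to reach, as a shift and turn from the pose commanded when the call began, along the tool's axes at that moment; what a row does not reach only later rows make up. A row lasts 1/12 s, in which the tool goes at most 41.7 mm and 7.16 degrees, less where a joint would pass 70% of its speed; a pose out of reach is approached as far as the arm can. A call with a gripper value outside its range is refused whole. The fingers move at their own pace and stop on an object; FORCE is the grip in N (left out, the last holds). Time passes only in rows, so rows that repeat a pose let the fingers close. It gives the time, the measured TCP pose, the force and the opening at its end, in the units of the state.
- manip.sense(): the state, without advancing time (a new reading comes with each control period).
- manip.snapshot(name): name is "side" or "top" or "wrist"; returns a dict with "frame" (384x512x3 uint8, red, green, blue), "depth" (384x512 float32, m along the optical axis (not along the pixel's ray), 0 where there is no reading), "camera_matrix" (3x3 intrinsics, pixels), "rvec" (rotation vector, rad) and "tvec" (3), from world to camera coordinates, as OpenCV has them. Camera axes: x right, y down, z forward; pixel columns grow to the right and rows downward; lengths in m; the calibration is good to about 2 mm. A picture is of the moment at which its call begins.
- manip.sign_off(): hands the job in, once; it reports no verdict.
The state is a dict: "t": time; "q": joint angles; "qd": joint speeds; "tau": joint torques, N m; "tcp_pos": TCP position; "tool_rot": TCP orientation; "force": force on the tool from outside, world axes, zero at the start; "ft_torque": the same for the moment, N m; "finger_gap": opening from 0.0 (shut) to 1.0 (fully open).
Only numpy, scipy, OpenCV 4.12 (cv2) and the standard library are available. Lean on these libraries where they do the work, as an engineer would, in place of code of your own. Each camera call takes 0.05 s, during which the arm holds its last target.

### The job

Swing the capping press's lever down to its stop and let it spring fully back up; then take the upright pin of the sprung inspection mirror with the gripper's fingers and turn the mirror until the bench camera, looking into it, sees the round witness disc on the press's side in the middle of the mirror. Finish while still holding the mirror steady at that angle with the fingers, as it springs back if let go. Leave the other things on the bench where they are.

Things in the scene. Friction and masses are not known exactly. Their poses are not given: they have to be found in the camera images.
- press: hand capping press, bolted down (grey foot 240 x 160 x 20 mm, white column 100 mm wide, about 200 mm high, at its rear, flat aluminium platen over a tray of tubes). Origin: centre of the foot's underside; x points from its front (robot side, where the lever points) to its rear, y to its left, z up
- lever (a joint): press lever: 0 = sprung fully up (leaning to the front, 35 degrees above level), 0.75 rad = at its stop fully down (8 degrees below level). A spring returns it; holding it at the stop takes about 10 N down at the bar
- lever_bar (a point): centre of the lever's cross bar, a black round bar 20 mm across and 80 mm long, parallel to the press's y, 170 mm from the hinge; centre 268 mm above the bench when up, 146 mm when down, and 29 mm further to the front. Moves with the lever
- lever_hinge (a point): the lever's hinge axis (parallel to the press's y), 170 mm above the bench, 70 mm behind the press's origin
- disc (a point): centre of the outer face of the witness disc: a flat aluminium disc 40 mm across with a dark ring, standing out on a stem from the press's right side (85 mm behind and 110 mm to the right of the press's origin), facing right (the press's -y), centre 120 mm above the bench; fixed to the press
- viewer: inspection viewer, bolted down: a dark steel foot 300 x 100 x 12 mm with the mirror's pivot near one end and a small black bench camera on a post near the other. Origin: underside of the foot, on the mirror's pivot axis; x points along the foot from the pivot to the camera, y to the left of that, z up
- lens (a point): centre of the bench camera's lens, 155 mm from the pivot axis along the viewer's x, 120 mm above the bench; the camera always looks level straight at the mirror's centre. Camera top is 143 mm above the bench
- mirror: flat mirror 64 x 64 mm in a 74 mm black frame on an upright pivot. Origin: centre of the glass, on the pivot axis, 120 mm above the bench; x is the glass's outward normal. A spring (1 to 5 N at the pin) keeps it facing the camera (x along the viewer's x); it turns only anticlockwise seen from above, at most 1.35 rad, and springs back when let go
- pin (a point): the mirror's handle: an upright steel pin 14 mm across at the end of a flat arm (its top 165 mm above the bench) from the frame's top edge, 90 mm behind the glass (mirror's -x). The pin is free from 165 to 225 mm above the bench; this point is on its axis at 205 mm. It travels on a 90 mm circle about the pivot
- sight: not a visible thing: the camera's line of view after the mirror. Origin: centre of the glass; x is the level direction in which the camera looks after reflection. It turns twice as far as the mirror, in the same sense (along the viewer's x at rest). The camera sees the disc in the middle of the mirror when this line meets the disc
- tube_rack: bystander: red plastic tube rack, 80 x 65 x 28 mm with nine holes, between press and viewer; origin under its centre
- petri_dish: bystander: shut clear petri dish, 90 mm across, 16 mm high; origin under its centre
- tip_box: bystander: shut blue and grey pipette tip box, 122 x 87 x 67 mm; origin under its centre
- card_box: bystander: shut yellow plastic box, 116 x 86 x 54 mm; origin under its centre
- sample_jar: bystander: small capped jar, 52 mm across, 65 mm high; origin under its centre
- beaker: bystander: glass beaker, 72 mm across, 95 mm high; origin under its centre
- wash_bottle: bystander: white capped bottle, 68 mm across, 190 mm high; origin under its centre

How it is judged:
By the outcome, as a careful person would: the job done as asked, in the order asked, and still so for the second after the job is handed in, while the arm keeps its last pose, push and grip.
It also fails if it takes over 58 s, if anything falls off the work surface, if the arm or the gripper's body presses on something with over 40 N, if the wrist force passes 120 N, or if a joint passes its speed limit or range.

## Working session

There is one attempt and no reset: what is moved stays moved. The work goes in short steps, Python scripts to look and compute and a shell command to move; the robot and the scene stay as the last step left them, time stands still between calls to the robot, and variables do not carry over. Pictures are saved under pics/ and viewed, and the job is handed in when it is done.

```bash
ls; mkdir -p pics
cat > h.py <<'E'
import numpy as np, cv2
from station import manip
def cam(name):
    s=manip.snapshot(name); s['R']=cv2.Rodrigues(np.array(s['rvec'],float))[0]; s['t']=np.array(s['tvec'],float).ravel(); s['K']=np.array(s['camera_matrix'],float); return s
def ray(s,u,v):
    d=s['R'].T@np.linalg.inv(s['K'])@np.array([u,v,1.]); return -s['R'].T@s['t'], d
def onz(s,u,v,z):
    c,d=ray(s,u,v); return c+d*(z-c[2])/d[2]
def dep(s,u,v):
    c,d=ray(s,u,v); return c+d*s['depth'][int(v),int(u)]
def proj(s,p):
    return cv2.projectPoints(np.array(p,float).reshape(-1,3),np.array(s['rvec'],float),s['t'],s['K'],None)[0].reshape(-1,2)
def save(s,n):
    cv2.imwrite('pics/'+n,s['frame'][:,:,::-1])
E
python3 - <<'E'
from h import *
print(manip.sense())
for n in('side','top','wrist'):
    s=cam(n); save(s,n+'0.png'); np.save(n+'0.npy',s,allow_pickle=True); print(n,-s['R'].T@s['t'],s['R'][2],s['K'][0,0])
E
```

```text
pics
{'t': 0.0, 'q': array([-1.43950403e+00,  5.28493569e-01,  1.43391049e+00,  1.01661826e-05,
        1.18141667e+00, -1.78498597e-01]), 'qd': array([ 0.00123609, -0.00120636,  0.00081285, -0.00064447,  0.00060792,
       -0.00111789]), 'tau': array([ 1.47212817e-03, -4.42347550e+01, -1.78026885e+01, -1.72851992e-04,
        8.22068949e-03, -1.29334879e-06]), 'tcp_pos': array([ 0.19047698, -0.59454424,  0.24731415]), 'tool_rot': array([-0.10906684,  0.69942829, -0.69785339,  0.10911066]), 'force': array([0.05743979, 0.08153357, 0.45444141]), 'ft_torque': array([ 0.01922299,  0.01620842, -0.00898853]), 'finger_gap': 0.9991961120310485}
side [0.1705369  0.60754144 0.90436199] [ 0.41152621 -0.5501327  -0.72663622] 364.5917708918698
top [0.41174427 0.03775639 1.21500771] [ 0.1880172   0.01065115 -0.98210798] 382.48435975816165
wrist [ 0.26334585 -0.57021245  0.37247232] [-0.28597843 -0.09052799 -0.95395022] 304.96394811728277
```

View pics/side0.png

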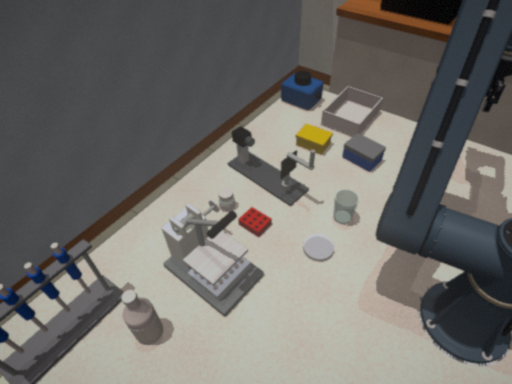

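View pics/top0.png

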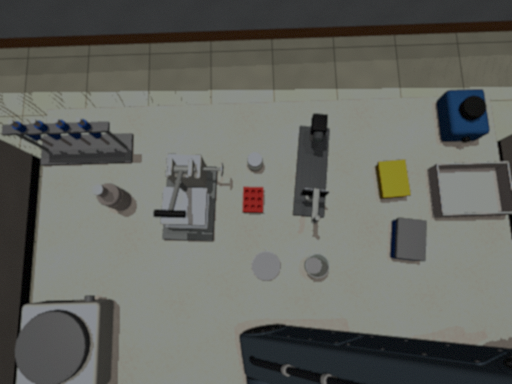

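The top view has world +x up and +y left. The press is at about (190,200), with its lever bar at (170,213). The viewer foot spans (312,125) to (312,215), with the mirror near (315,195), its pin at (316,225), and its camera at (319,122). I'll enlarge both.

Run:
```python
import numpy as np,cv2
s=np.load('top0.npy',allow_pickle=True).item()
c=s['frame'][100:290,140:350,::-1]; c=cv2.convertScaleAbs(c,alpha=1.5,beta=10); cv2.imwrite('pics/topz.png',cv2.resize(c,None,fx=3.1,fy=3.1,interpolation=cv2.INTER_CUBIC))
s=np.load('side0.npy',allow_pickle=True).item()
c=s['frame'][120:320,150:350,::-1]; c=cv2.convertScaleAbs(c,alpha=1.5,beta=10); cv2.imwrite('pics/sidez.png',cv2.resize(c,None,fx=3,fy=3,interpolation=cv2.INTER_CUBIC))
```

```text
(no output)
```

View pics/topz.png

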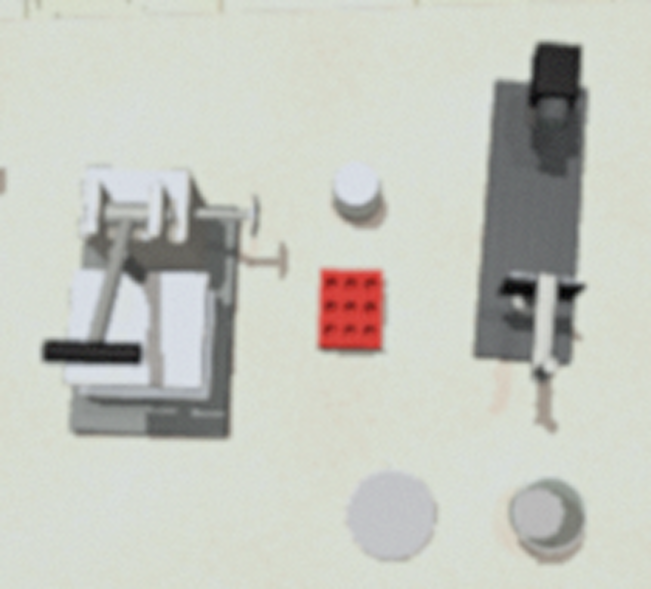

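View pics/sidez.png

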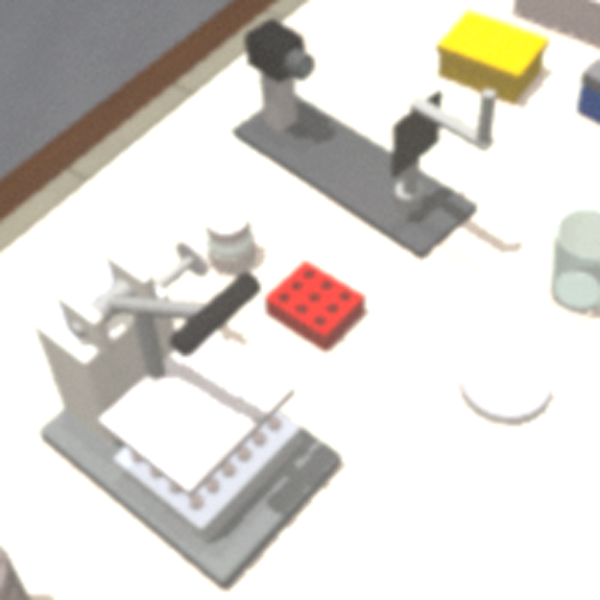

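```bash
cat > m.py <<'E'
from h import *
T=np.load('top0.npy',allow_pickle=True).item(); S=np.load('side0.npy',allow_pickle=True).item()
tz=lambda x,y:(140+x/3.1-.35,100+y/3.1-.35)
sz=lambda x,y:(150+x/3-.33,120+y/3-.33)
def tri(a,b):
    c1,d1=ray(T,*a);c2,d2=ray(S,*b)
    A=np.stack([d1,-d2],1);k=np.linalg.lstsq(A,c2-c1,rcond=None)[0]
    p,q=c1+k[0]*d1,c2+k[1]*d2; return (p+q)/2,np.linalg.norm(p-q)
E
python3 - <<'E'
from m import *
np.set_printoptions(precision=4,suppress=True)
P=lambda n,p:print(n,p)
for xy in[(497,80),(588,88),(572,362),(474,355)]: P('vfoot',onz(T,*tz(*xy),.012))
for xy in[(43,352),(142,352)]: P('bar',onz(T,*tz(*xy),.268))
P('barTri',tri(tz(92,352),sz(216,314)))
for xy in[(70,432),(229,437),(240,225)]: P('pfoot',onz(T,*tz(*xy),.02))
P('pin top',onz(T,*tz(546,366),.225)); P('pin tri',tri(tz(546,366),sz(489,93)))
P('camtop far L',onz(T,*tz(538,44),.143));P('far R',onz(T,*tz(580,46),.143))
P('disc tri',tri(tz(256,213),sz(193,259)));P('disc',onz(T,*tz(258,213),.12))
P('frame ends',[onz(T,*tz(502,288),.157),onz(T,*tz(584,290),.157)])
P('beaker',onz(T,*tz(545,512),.095))
P('col',[onz(T,*tz(85,168),.2),onz(T,*tz(188,172),.2)])
# depth checks
P('dep bar',dep(T,*tz(92,352)));P('dep pin',dep(T,*tz(546,366)));P('dep foot',dep(T,*tz(500,200)))
E
```

```text
vfoot [ 0.8565 -0.1051  0.012 ]
vfoot [ 0.8444 -0.2012  0.012 ]
vfoot [ 0.5526 -0.1663  0.012 ]
vfoot [ 0.5626 -0.0671  0.012 ]
bar [0.5431 0.3025 0.268 ]
bar [0.5408 0.2223 0.268 ]
barTri (array([0.5416, 0.2625, 0.2687]), np.float64(0.0005842642160284589))
pfoot [0.4957 0.3427 0.02  ]
pfoot [0.4861 0.1826 0.02  ]
pfoot [0.7043 0.1696 0.02  ]
pin top [ 0.5249 -0.1083  0.225 ]
pin tri (array([ 0.5237, -0.1079,  0.2297]), np.float64(0.0014956248231023726))
camtop far L [ 0.8429 -0.1304  0.143 ]
far R [ 0.8396 -0.1703  0.143 ]
disc tri (array([0.6907, 0.1429, 0.1183]), np.float64(0.0018841508855129807))
disc [0.691  0.1413 0.12  ]
frame ends [array([ 0.6047, -0.0826,  0.157 ]), array([ 0.6006, -0.1565,  0.157 ])]
beaker [ 0.4043 -0.1188  0.095 ]
col [array([0.7168, 0.2876, 0.2   ]), array([0.7101, 0.1956, 0.2   ])]
dep bar [0.5406 0.2604 0.2781]
dep pin [ 0.5245 -0.1078  0.2282]
dep foot [ 0.724  -0.1015  0.0144]
```

```bash
cat > g.py <<'E'
from h import *
from scipy.spatial.transform import Rotation as Ro
np.set_printoptions(precision=4,suppress=True)
def rot(a): # tool y down, tool z at world yaw a
    z=np.array([np.cos(a),np.sin(a),0]);y=np.array([0,0,-1.]);return Ro.from_matrix(np.stack([np.cross(y,z),y,z],1))
def cur():
    s=manip.sense();return s,np.array(s['tcp_pos']),Ro.from_quat(s['tool_rot'])
def go(p,a=None):
    s,p0,r0=cur(); d=r0.inv().apply(np.array(p)-p0)*100
    w=np.zeros(3) if a is None else (r0.inv()*rot(a)).as_rotvec()
    print('shift cm',d.round(2),'turn',w.round(3),'dist',np.linalg.norm(d).round(1))
def st():
    s,p,r=cur(); print('t',s['t'],'p',p,'yaw z',np.arctan2(*r.as_matrix()[[1,0],2]),'ydir',r.as_matrix()[:,1],'F',s['force'],'gap',s['finger_gap'])
E
python3 - <<'E'
from g import *
st(); print(cur()[2].as_matrix())
go([.45,-.25,.38],np.pi/2-.1235); go([.45,-.25,.38],-np.pi/2-.1235)
go([.54,.2625,.36],np.pi/2-.06);go([.54,.2625,.36],-np.pi/2-.06)
E
python3 - <<'E'
from m import *
f=T['frame'].astype(int); hsv=cv2.cvtColor(T['frame'],cv2.COLOR_RGB2HSV)
print(f[160,300],f[180,325],f[160,290],f[160,320])
m=(f.max(2)<110); sub=np.zeros_like(m);sub[120:220,290:335]=m[120:220,290:335]
# subpixel edge crossings per row
for side in('L','R'):
    pts=[]
    for v in range(132,185) if side=='L' else range(150,188):
        r=f[v,285:345].sum(1)/3.
        us=range(5,22) if side=='L' else range(48,32,-1)
        thr=140
        for i in us:
            j=i+1 if side=='L' else i-1
            if r[i]>thr>=r[j]:
                u=285+i+(r[i]-thr)/(r[i]-r[j])*(1 if side=='L' else -1);pts.append(onz(T,u,v,.012)[:2]);break
    pts=np.array(pts);l=cv2.fitLine(pts.astype(np.float32),cv2.DIST_HUBER,0,.001,.001).ravel();print(side,len(pts),l, np.arctan2(l[1],l[0])%np.pi-np.pi)
E
```

```text
t 0.15 p [ 0.1905 -0.5947  0.2476] yaw z -1.2610302234021955 ydir [-0.0002  0.0017 -1.    ] F [ 0.3528 -0.4734 -0.6974] gap 1.0035302654609541
[[-0.9524 -0.0002  0.3048]
 [-0.3048  0.0017 -0.9524]
 [-0.0003 -1.     -0.0016]]
shift cm [-35.23 -13.19 -24.94] turn [ 0.    -2.708 -0.002] dist 45.1
shift cm [-35.23 -13.19 -24.94] turn [0.002 0.433 0.   ] dist 45.1
shift cm [-59.42 -11.11 -71.01] turn [-0.    -2.772 -0.002] dist 93.3
shift cm [-59.42 -11.11 -71.01] turn [ 0.002  0.37  -0.   ] dist 93.3
[66 67 69] [70 73 71] [137 140 134] [62 63 64]
L 1 [ 0.99367917  0.11225759  0.8274177  -0.09078662] -3.029098Traceback (most recent call last):
  File "<stdin>", line 16, in <module>
cv2.error: OpenCV(4.12.0) /io/opencv/modules/imgproc/src/linefit.cpp:618: error: (-215:Assertion failed) npoints2 >= 0 || npoints3 >= 0 in function 'fitLine'
```

```bash
cat > fit.py <<'E'
from m import *
f=T['frame'].astype(int)
for side in('L','R'):
    pts=[]
    for v in range(132,185) if side=='L' else range(150,188):
        r=f[v,285:345].sum(1)/3.
        us=range(5,26) if side=='L' else range(52,32,-1)
        thr=103
        for i in us:
            j=i+1 if side=='L' else i-1
            if r[i]>thr>=r[j]:
                u=285+i+(r[i]-thr)/(r[i]-r[j])*(1 if side=='L' else -1);pts.append(onz(T,u,v,.012)[:2]);break
    pts=np.array(pts);l=cv2.fitLine(pts.astype(np.float32),cv2.DIST_HUBER,0,.001,.001).ravel();a=np.arctan(l[1]/l[0]);print(side,len(pts),l,'yaw',a,'y at x=.6136',l[3]+(.6136-l[2])*np.tan(a))
E
python3 fit.py
```

```text
L 53 [ 0.99253654 -0.12194739  0.76326406 -0.09038364] yaw -0.12225168 y at x=.6136 -0.07199526
R 38 [ 0.9924981  -0.12226009  0.7077885  -0.18449593] yaw -0.122566745 y at x=.6136 -0.17289339
```

```bash
python3 -m handwheel '[-4,-3,-3,0,0,0,0, -8,-6,-6,0,0.1,0,0, -12,-9,-9,0,0.2,0,0, -16,-11,-12,0,0.3,0,0, -19,-12,-15,0,0.37,0,0, -22,-12,-18,0,0.37,0,0, -25,-12,-21,0,0.37,0,0, -28,-12,-24,0,0.37,0,0, -31,-12,-27,0,0.37,0,0, -34,-12,-30,0,0.37,0,0]' 40; python3 -c "
from g import *
st();go([.54,.2625,.36],-np.pi/2-.06)"
```

```text
t: 0.98
tcp_pos: [0.3938, -0.2606, 0.3669]
tool_rot: [-0.022, -0.707, 0.707, 0.021]
force: [0.5, 0.1, 0.7]
finger_gap: 0.001
t 0.9833 p [ 0.3938 -0.2606  0.3669] yaw z -1.6314938107575148 ydir [ 0.0005 -0.0003 -1.    ] F [0.5091 0.0768 0.6679] gap 0.0014589546970907802
shift cm [-11.42   0.68 -53.1 ] turn [-0.    -0.001 -0.001] dist 54.3
```

```bash
python3 -m handwheel '[-1,0,-4,0,0,0,0, -2,0,-8,0,0,0,0, -3,0,-12,0,0,0,0, -4,0,-16,0,0,0,0, -5,0,-20,0,0,0,0, -6,0,-24,0,0,0,0, -7,0,-28,0,0,0,0, -8,0,-32,0,0,0,0, -9,0,-36,0,0,0,0, -10,0,-40,0,0,0,0]'; python3 -m handwheel '[-0.5,0,-4,0,0,0,0, -1,0,-8,0,0,0,0, -1.4,0.5,-12,0,0,0,0, -1.4,0.7,-13.1,0,0,0,0, -1.4,0.7,-13.1,0,0,0,0, -1.4,0.7,-13.1,0,0,0,0]'; python3 -c "
from g import *
st();go([.5416,.2625,.30],-np.pi/2-.06)
s=cam('wrist');save(s,'w1.png');s=cam('top');save(s,'t1.png')"
```

```text
t: 1.82
tcp_pos: [0.5171, 0.133, 0.3664]
tool_rot: [-0.021, -0.707, 0.707, 0.021]
force: [1.1, -0.7, 0.1]
finger_gap: 0.001
t: 2.32
tcp_pos: [0.5385, 0.2607, 0.3588]
tool_rot: [-0.02, -0.706, 0.707, 0.021]
force: [-0.9, 0.2, 0.8]
finger_gap: 0.002
t 2.3167 p [0.5385 0.2607 0.3588] yaw z -1.6293983791407238 ydir [-0.0017 -0.0015 -1.    ] F [-0.9242  0.187   0.7765] gap 0.001987798292167357
shift cm [-0.31  5.88 -0.21] turn [-0.002  0.001  0.002] dist 5.9
```

View pics/w1.png

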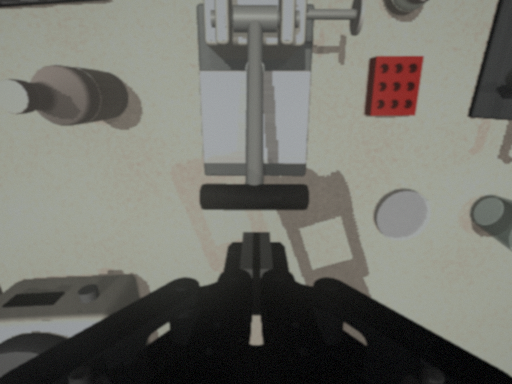

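The wrist view shows the black bar centred at (254,196), in line with the shut fingers at (257,240). Pressing down along the arc.

```bash
python3 -m handwheel '[-0.3,3,-0.2,0,0,0,0, -0.3,5.5,-0.2,0,0,0,0, 0.4,7.5,-0.2,0,0,0,0, 1.2,9,-0.2,0,0,0,0, 1.8,10.5,-0.2,0,0,0,0, 2.2,11.8,-0.2,0,0,0,0, 2.5,13.2,-0.2,0,0,0,0, 2.7,14.7,-0.2,0,0,0,0, 2.8,16,-0.2,0,0,0,0, 2.8,17,-0.2,0,0,0,0]'; python3 -c "
from g import *
st()
s=cam('side');save(s,'s2.png')"
```

```text
t: 3.25
tcp_pos: [0.5086, 0.2626, 0.19]
tool_rot: [-0.02, -0.707, 0.707, 0.024]
force: [-4.9, 0.6, 7.8]
finger_gap: -0.0
t 3.25 p [0.5086 0.2626 0.19  ] yaw z -1.6338149220308842 ydir [-0.0054 -0.0002 -1.    ] F [-4.9376  0.5529  7.7551] gap -0.000313876387389962
```

View pics/s2.png

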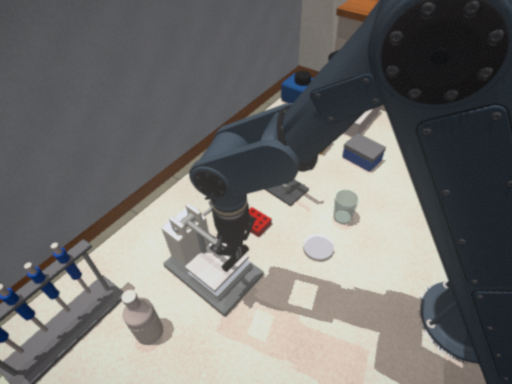

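The side view shows the bar at (235,258) under the fingertips, close to its lower position, with force at about 8 N. I'll carry on to the stop.

```bash
python3 -m handwheel '[-0.1,0.8,0,0,0,0,0, -0.2,1.4,0,0,0,0,0, -0.3,1.8,0,0,0,0,0, -0.3,2.1,0,0,0,0,0, -0.3,2.1,0,0,0,0,0]'; python3 -c "
from g import *
st()"
```

```text
t: 3.72
tcp_pos: [0.5124, 0.2627, 0.1724]
tool_rot: [-0.021, -0.707, 0.707, 0.023]
force: [-9.8, -1.0, 22.3]
finger_gap: 0.003
t 3.7167 p [0.5124 0.2627 0.1724] yaw z -1.633145555452306 ydir [-0.0039 -0.0004 -1.    ] F [-9.8354 -1.0463 22.2685] gap 0.002804789926806614
```

```bash
python3 -m handwheel '[0,0.3,0,0,0,0,0, 0,0.3,0,0,0,0,0, 0,0.3,0,0,0,0,0]'; python3 -c "
from g import *
st()
s=cam('side');save(s,'s3.png')"
```

```text
t: 3.97
tcp_pos: [0.5125, 0.2627, 0.1717]
tool_rot: [-0.021, -0.707, 0.707, 0.023]
force: [-13.7, -2.1, 34.9]
finger_gap: 0.001
t 3.9667 p [0.5125 0.2627 0.1717] yaw z -1.6327288853235113 ydir [-0.0022 -0.0003 -1.    ] F [-13.7344  -2.1095  34.898 ] gap 0.0008235220276987734
```

The stop is firm: 3 mm more command gave 0.7 mm of travel and the force rose to 35 N. Now letting it up.

```bash
python3 -m handwheel '[0.2,-1.2,0,0,0,0,0, 0.2,-2.6,0,0,0,0,0, 0.1,-4,0,0,0,0,0, -0.2,-5.5,0,0,0,0,0, -0.5,-7,0,0,0,0,0, -1,-8.5,0,0,0,0,0, -1.5,-10,0,0,0,0,0, -2.2,-11.5,0,0,0,0,0, -2.9,-13,0,0,0,0,0, -2.9,-15,0,0,0,0,0]'; python3 -m handwheel '[0,-3,0,0,0,0,0, 0,-5,0,0,0,0,0, 1,-5,4,0,0,0,0, 2,-5,8,0,0,0,0, 3,-5,12,0,0,0,0, 4,-5,16,0,0,0,0, 5,-5,20,0,0,0,0, 5,-5,24,0,0,0,0, 5,-5,28,0,0,0,0, 5,-5,32,0,0,0,0]';python3 -c "
from g import *
st()
s=cam('side');save(s,'s4.png');T=cam('top');save(T,'t4.png');np.save('top4.npy',T,allow_pickle=True);np.save('side4.npy',s,allow_pickle=True)"
```

```text
t: 4.85
tcp_pos: [0.5447, 0.2602, 0.3165]
tool_rot: [-0.023, -0.707, 0.707, 0.022]
force: [0.1, 0.7, -0.1]
finger_gap: -0.003
t: 5.68
tcp_pos: [0.4729, -0.0572, 0.3667]
tool_rot: [-0.023, -0.706, 0.707, 0.021]
force: [0.1, -0.0, 1.3]
finger_gap: 0.001
t 5.6833 p [ 0.4729 -0.0572  0.3667] yaw z -1.633265231560427 ydir [ 0.0022 -0.0015 -1.    ] F [ 0.1124 -0.001   1.2977] gap 0.0006161882855526487
```

View pics/s4.png

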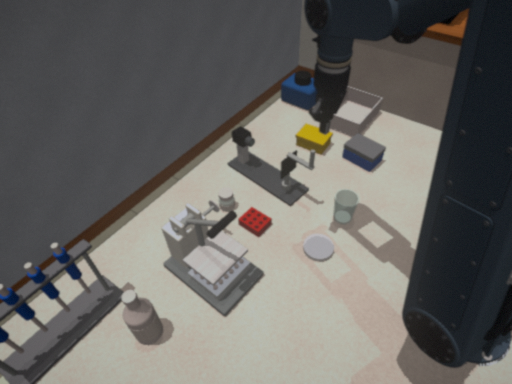

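View pics/t4.png

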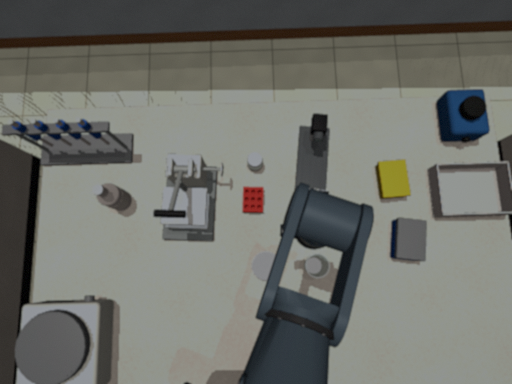

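The lever bar is back at its first place: (170,213) in the top view and (222,225) in the side view. Next, hover over the pin with the fingers open.

```bash
python3 -c "
from g import *
go([.5244,-.1082,.33],-np.pi/2-.1224)"
```

```text
shift cm [-5.38  3.68  4.35] turn [-0.004  0.052 -0.003] dist 7.8
```

```bash
python3 -m handwheel '[-2.5,1.5,2,0,0.05,0,8.5, -5.4,3.2,4.3,0,0.06,0,8.5, -5.4,3.7,4.3,0,0.06,0,8.5, -5.4,3.7,4.3,0,0.06,0,8.5, -5.4,3.7,4.3,0,0.06,0,8.5, -5.4,3.7,4.3,0,0.06,0,8.5]'; python3 -c "
from g import *
st();go([.5244,-.1082,.206],-np.pi/2-.1224)
s=cam('wrist');save(s,'w5.png');np.save('w5.npy',s,allow_pickle=True);print(proj(s,[[.5244,-.1082,.225],[.5244,-.1082,.165],[.6137,-.119,.157]]))"
```

```text
t: 6.28
tcp_pos: [0.5246, -0.0995, 0.3293]
tool_rot: [0.043, 0.706, -0.706, -0.042]
force: [0.6, 0.4, 0.0]
finger_gap: 0.846
t 6.2833 p [ 0.5246 -0.0995  0.3293] yaw z -1.6907668392257775 ydir [ 0.0004 -0.     -1.    ] F [0.5588 0.3935 0.0186] gap 0.8455503151133287
shift cm [-0.07 12.33  0.86] turn [ 0.     0.002 -0.   ] dist 12.4
[[268.0541 193.5683]
 [265.7007 174.4141]
 [266.5756  77.0929]]
```

View pics/w5.png

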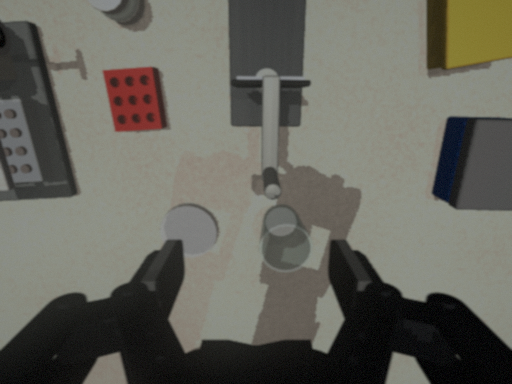

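The wrist view shows the pin's top at (272,190), the arm running up to the frame at (268,78), and the dark foot. It stands between the open fingers.

Run:
```python
from g import *
W=np.load('w5.npy',allow_pickle=True).item()
c=W['frame'][0:210,215:325,::-1]; c=cv2.convertScaleAbs(c,alpha=1.6,beta=20);cv2.imwrite('pics/w5z.png',cv2.resize(c,None,fx=2.8,fy=2.8,interpolation=cv2.INTER_CUBIC))
print('pin',onz(W,272,190,.225),dep(W,272,190))
f=W['frame'].astype(int)
for side in 'LR':
    pts=[]
    for v in range(5,70):
        r=f[v].mean(1)
        rng=range(215,245) if side=='L' else range(320,292,-1)
        lo=np.median(r[250:260]);hi=np.median(r[212:222] if side=='L' else r[312:322]);th=(lo+hi)/2
        for i in rng:
            j=i+(1 if side=='L' else -1)
            if r[i]>th>=r[j]:
                u=i+(r[i]-th)/(r[i]-r[j])*(j-i);pts.append(onz(W,u,v,.012)[:2]);break
    pts=np.array(pts);l=cv2.fitLine(pts.astype(np.float32),cv2.DIST_HUBER,0,.001,.001).ravel();a=np.arctan(l[1]/l[0]);print(side,len(pts),'yaw',a,'y at .6136',l[3]+(.6136-l[2])*np.tan(a))
```

```text
pin [ 0.527  -0.1116  0.225 ] [ 0.5269 -0.1116  0.2248]
L 65 yaw -0.1231311 y at .6136 -0.07270104
R 65 yaw -0.12221121 y at .6136 -0.17272788
```

View pics/w5z.png

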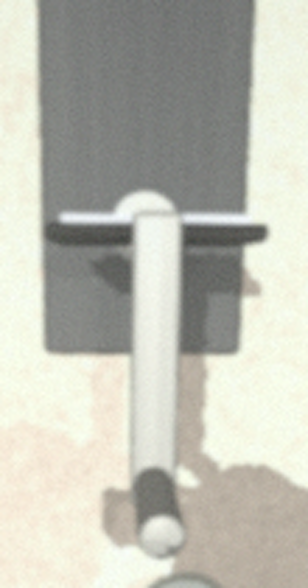

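Two views agree on the viewer's yaw, -0.1224. The pin is at (0.527,-0.1116), on the foot's centreline after the 90 mm offset, so I'm going down around it.

```bash
python3 -m handwheel '[-0.4,1,1.2,0,0,0,8.5, -0.4,4,1.2,0,0,0,8.5, -0.4,7,1.2,0,0,0,8.5, -0.4,10,1.2,0,0,0,8.5, -0.4,12.3,1.2,0,0,0,8.5, -0.4,12.3,1.2,0,0,0,8.5, -0.4,12.3,1.2,0,0,0,8.5]';  python3 -c "
from g import *
st()
s=cam('wrist');save(s,'w6.png')"
```

```text
t: 6.92
tcp_pos: [0.5273, -0.1125, 0.2049]
tool_rot: [0.042, 0.706, -0.706, -0.043]
force: [-0.6, 0.8, 0.2]
finger_gap: 0.996
t 6.9167 p [ 0.5273 -0.1125  0.2049] yaw z -1.6906749097332658 ydir [-0.0022  0.0007 -1.    ] F [-0.6477  0.7885  0.2177] gap 0.9956852227575129
```

View pics/w6.png

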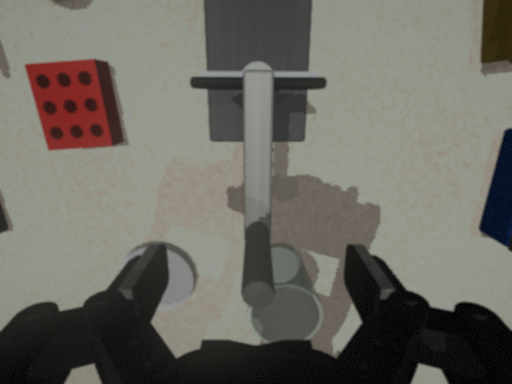

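The pin (258,290) stands midway between the pads (about 165 and 345). Closing.

```bash
python3 -m handwheel '[0,0,0,0,0,0,4, 0,0,0,0,0,0,2, 0,0,0,0,0,0,1, 0,0,0,0,0,0,1, 0,0,0,0,0,0,1, 0,0,0,0,0,0,1, 0,0,0,0,0,0,1, 0,0,0,0,0,0,1]' 60;  python3 -c "
from g import *
st()
s=cam('wrist');save(s,'w7.png')"
```

```text
t: 7.63
tcp_pos: [0.528, -0.113, 0.2062]
tool_rot: [-0.043, -0.705, 0.706, 0.042]
force: [-1.9, -1.1, 4.6]
finger_gap: 0.149
t 7.6333 p [ 0.528  -0.113   0.2062] yaw z -1.6906105465812853 ydir [ 0.0004 -0.0011 -1.    ] F [-1.9382 -1.1015  4.6184] gap 0.1492818195329481
```

View pics/w7.png

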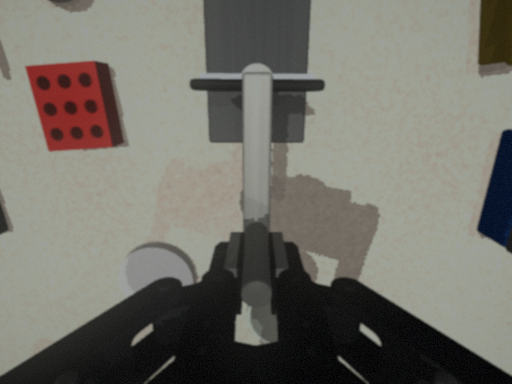

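The gap of 12.7 mm fits the 14 mm pin, so it is held. Pivot ≈ (0.6165,-0.1232), disc ≈ (0.690,0.1415), so the sight direction is 1.300 rad and the mirror turn 0.711 rad. I'm moving along the 9 cm circle and turning the tool with it.

```bash
python3 -m handwheel '[-0.05,0,0.9,0,-0.1,0,1, -0.18,0,1.79,0,-0.2,0,1, -0.4,0,2.66,0,-0.3,0,1, -0.71,0,3.5,0,-0.4,0,1, -1.1,0,4.31,0,-0.5,0,1, -1.57,0,5.08,0,-0.6,0,1, -1.83,0,5.45,0,-0.65,0,1, -2.12,0,5.8,0,-0.7,0,1, -2.18,0,5.87,0,-0.711,0,1, -2.18,0,5.87,0,-0.711,0,1]';  python3 -c "
from g import *
st()
for n in ('wrist','side','top'):
  s=cam(n);save(s,n+'8.png');np.save(n+'8.npy',s,allow_pickle=True)"
```

```text
t: 8.52
tcp_pos: [0.5421, -0.1728, 0.2061]
tool_rot: [-0.206, 0.677, -0.676, 0.206]
force: [-2.6, 1.8, 7.1]
finger_gap: 0.149
t 8.5167 p [ 0.5421 -0.1728  0.2061] yaw z -0.9798478124695712 ydir [-0.001   0.0015 -1.    ] F [-2.5657  1.7765  7.1317] gap 0.1487726348998393
```

View pics/wrist8.png

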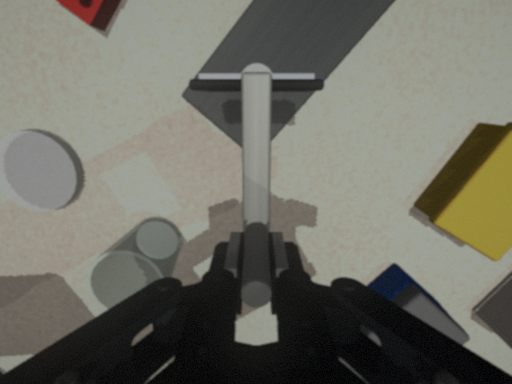

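View pics/side8.png

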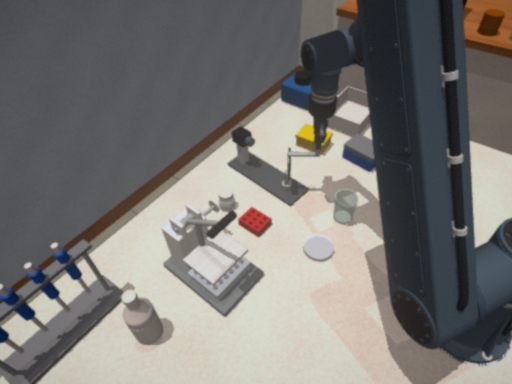

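The wrist view after the turn shows the arm upright (256, 100–230) and the frame level at row 80, the same as before relative to the tool, so the mirror turned with it. Now to measure the angle.

```bash
cat > ang.py <<'E'
from g import *
import sys
def ang(n):
    if n.endswith('npy'): W=np.load(n,allow_pickle=True).item()
    else: W=cam(n)
    f=W['frame'].astype(float).mean(2)
    # arm edges: strongest gradients left/right of centre for rows 105..200
    out={}
    for nm,(lo,hi,sg) in {'L':(236,252,1),'R':(262,280,-1)}.items():
        pts=[]
        for v in range(105,200):
            g=np.diff(cv2.GaussianBlur(f[v:v+1],(5,1),0)[0])[lo:hi]*sg
            k=np.argmax(np.abs(g)); 
            if 0<k<len(g)-1:
                a,b,c=np.abs(g[k-1:k+2]);pts.append(onz(W,lo+k+.5+.5*(a-c)/(a-2*b+c+1e-9),v,.165)[:2])
        l=cv2.fitLine(np.float32(pts),cv2.DIST_HUBER,0,.0005,.001).ravel();out[nm]=np.arctan(l[1]/l[0])
    # glass/frame boundary: bright strip above dark band, cols both sides of arm
    pts=[]
    for u in list(range(204,240))+list(range(276,312)):
        g=np.diff(cv2.GaussianBlur(f[:,u:u+1],(1,5),0)[:,0])[68:86]
        k=np.argmin(g)
        if 0<k<len(g)-1:
            a,b,c=-g[k-1:k+2];pts.append(onz(W,u,68+k+.5+.5*(a-c)/(a-2*b+c+1e-9),.157)[:2])
    pts=np.float32(pts);l=cv2.fitLine(pts,cv2.DIST_HUBER,0,.0005,.001).ravel()
    t=np.arctan2(l[1],l[0])%np.pi; out['glass normal']=t-np.pi/2; out['mid']=pts.mean(0)
    print(n,out)
    return W
if __name__=='__main__':
    for n in sys.argv[1:]: ang(n)
E
python3 ang.py w5.npy wrist8.npy wrist; python3 -c "
from g import *
st()"
```

```text
w5.npy {'L': np.float32(-0.13293058), 'R': np.float32(-0.15792564), 'glass normal': np.float32(-0.13260293), 'mid': array([ 0.6131, -0.1114], dtype=float32)}
wrist8.npy {'L': np.float32(0.5705396), 'R': np.float32(0.61998355), 'glass normal': np.float32(0.5925602), 'mid': array([ 0.6122, -0.1253], dtype=float32)}
wrist {'L': np.float32(0.5669501), 'R': np.float32(0.6157891), 'glass normal': np.float32(0.5913483), 'mid': array([ 0.6121, -0.1252], dtype=float32)}
t 8.7167 p [ 0.5419 -0.1726  0.2061] yaw z -0.9801879913786545 ydir [-0.0011  0.0015 -1.    ] F [-3.6935  1.9995  6.9337] gap 0.14512843785140406
```

Run:
```python
from h import *
for n,(r0,r1,c0,c1) in {'top8':(150,210,195,265),'side8':(180,225,190,240)}.items():
    s=np.load(n+'.npy',allow_pickle=True).item(); k=8
    c=cv2.resize(cv2.convertScaleAbs(s['frame'][r0:r1,c0:c1,::-1],alpha=1.4),None,fx=k,fy=k,interpolation=cv2.INTER_CUBIC)
    C=np.array([.690,.1415,.12]);x=np.array([.998,-.06,0])
    a=np.linspace(0,2*np.pi,40);P=C+.02*(np.cos(a)[:,None]*x+np.sin(a)[:,None]*[0,0,1])
    for p,col in [(q,(0,0,255)) for q in proj(s,P)]+[(proj(s,C)[0],(0,255,0))]:
        cv2.circle(c,tuple(int(round(t)) for t in ((p-[c0,r0]+.5)*k)),2,col,-1)
    cv2.imwrite('pics/disc_%s.png'%n,c)
```

```text
(no output)
```

View pics/disc_top8.png

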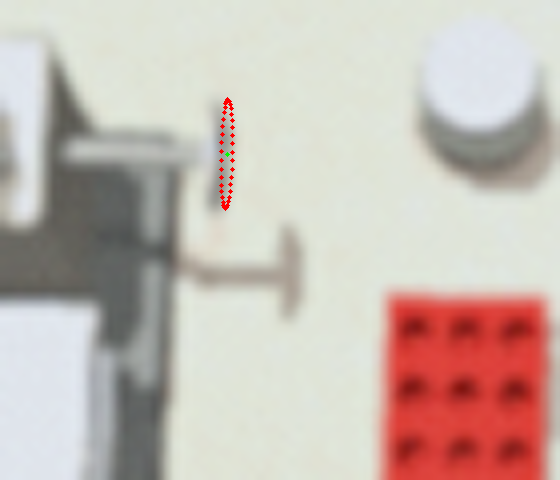

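View pics/disc_side8.png

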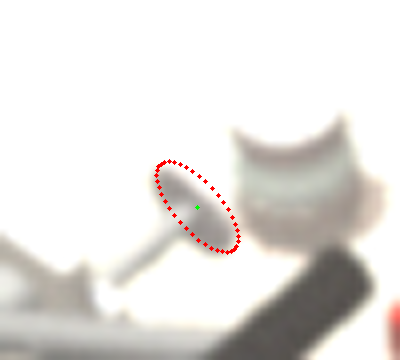

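Run:
```python
from g import *
W=np.load('wrist8.npy',allow_pickle=True).item()
def A(f,lbl):
    f=f.astype(float).mean(2)
    for nm,sgn in (('glass/frame',-1),('frame lower',1)):
        pts=[]
        lo,hi=(68,86) if sgn<0 else (82,96)
        for u in list(range(198,240))+list(range(276,316)):
            g=sgn*np.diff(cv2.GaussianBlur(f[:,u:u+1],(1,5),0)[:,0])[lo:hi];k=np.argmax(g)
            if 0<k<len(g)-1:
                a,b,c=g[k-1:k+2];pts.append((u,lo+k+.5+.5*(a-c)/(a-2*b+c)))
        l=cv2.fitLine(np.float32(pts),cv2.DIST_HUBER,0,.01,.01).ravel()
        # to tool-ish frame using wrist8 pose for both
        e=[onz(W,x,l[3]+(x-l[2])*l[1]/l[0],.157) for x in(200,314)];d=e[1]-e[0]
        print(lbl,nm,'row at 257: %.2f'%(l[3]+(257-l[2])*l[1]/l[0]),'slope px',l[1]/l[0],'normal as if wrist8',np.arctan2(d[1],d[0])+np.pi/2)
    # pin top blob
A(cv2.imread('pics/w7.png')[:,:,::-1],'w7'); A(W['frame'],'w8')
```

```text
w7 glass/frame row at 257: 78.73 slope px 0.006585351 normal as if wrist8 0.5863713262136238
w7 frame lower row at 257: 90.99 slope px 0.0062055504 normal as if wrist8 0.5867165689618358
w8 glass/frame row at 257: 78.76 slope px 7.644038e-05 normal as if wrist8 0.5924954334476202
w8 frame lower row at 257: 91.00 slope px 0.0012010303 normal as if wrist8 0.591479259863138
```

The direct and differential image measurements put the glass normal at 0.592–0.594 rad, and the pivot-to-TCP line gives 0.5865. The target is 0.590, so no correction is needed. One last check for steadiness and for whether anything else moved.

```bash
python3 -m handwheel '[0,0,0,0,0,0,1, 0,0,0,0,0,0,1, 0,0,0,0,0,0,1, 0,0,0,0,0,0,1, 0,0,0,0,0,0,1, 0,0,0,0,0,0,1]'; python3 ang.py wrist
python3 - <<'E'
from g import *
st()
a=np.load('top0.npy',allow_pickle=True).item()['frame'].astype(int)
s=cam('top');save(s,'t9.png')
d=np.abs(a-s['frame']).max(2);print([(n,np.median(d[r]).round(1)) for n,r in {'press':np.s_[155:240,160:230],'rack':np.s_[185:215,240:266],'bottle':np.s_[180:212,95:132],'card':np.s_[158:200,376:412],'tip':np.s_[216:262,390:428],'jar':np.s_[150:172,245:265]}.items()])
E
```

```text
t: 9.22
tcp_pos: [0.5419, -0.1726, 0.2061]
tool_rot: [-0.206, 0.677, -0.676, 0.206]
force: [-2.7, 0.9, 7.8]
finger_gap: 0.146
wrist {'L': np.float32(0.56645405), 'R': np.float32(0.6135002), 'glass normal': np.float32(0.59022486), 'mid': array([ 0.6121, -0.1251], dtype=float32)}
t 9.2667 p [ 0.5419 -0.1726  0.2061] yaw z -0.980118737648281 ydir [-0.001   0.0014 -1.    ] F [-3.4625  1.8486  6.5574] gap 0.14203052195551136
[('press', np.float64(22.0)), ('rack', np.float64(22.0)), ('bottle', np.float64(19.0)), ('card', np.float64(23.0)), ('tip', np.float64(18.0)), ('jar', np.float64(23.0))]
```

View pics/t9.png

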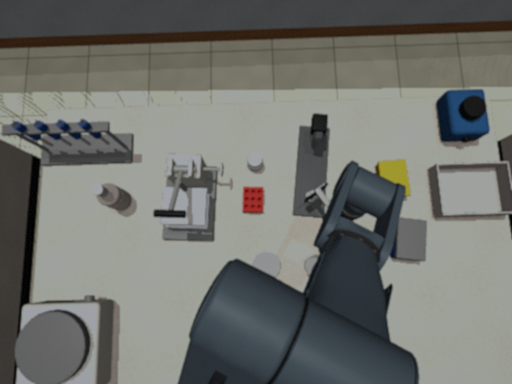

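The top view shows the rack (253,200), bottle (112,197), jar (255,161), card box (393,178) and lever bar (170,213) where they began. The mirror is held turned and still, so I'm handing in.

```bash
python3 -c "
from station import manip
manip.sign_off()"
```

```text
the job is handed in; nothing more can be done
```

I pressed the lever to its stop, let it spring back, then turned the mirror by its pin to 0.59 rad (world) and handed in still gripping it. That took 9.3 s of the 58 s allowed, and no verdict is reported.

- **Lever:** At the bottom, 3 mm more command moved it only 0.7 mm and the force rose to 35 N, so it was at its stop. Afterwards the bar was back at its first place in both the top and side views.
- **Mirror angle:** The target for the glass normal was about 0.590 rad, from the measured pivot, disc and viewer yaw. The last wrist picture gave 0.590, and the before/after comparison gave 0.594. The line from the pivot to the gripper gave 0.587. These put the sight line within about 2 mm of the disc's centre.
- **Check that disagreed:** The distance the gripper travelled, taken as a chord of the 90 mm circle, gives only 0.573. If that were right, the sight line would be about 10 mm off centre. I trusted the pictures, because about 1.3 mm of error in the measured gripper position explains the difference.
- **Hold:** The gripper pose and mirror angle stayed steady over the last rows, with a force of about 8 N.
- **Other things on the bench:** By eye, the bystanders clear of the arm in the last top view had not moved; the arm partly hid the tip box and beaker. A pixel comparison with the first picture was no use, because the brightness had changed.

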